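# Finish the slat tower, then open the board-oil bottle

### The arm

A 7-joint arm with a two-finger parallel gripper is mounted at the origin on the work surface. World frame = base frame: x ahead of the robot, y to its left, z up, the work surface at z = 0. Lengths are in mm, angles in rad, forces in N, time in s.
With the tool pointing down it reaches from about 375 to 925 mm from the base axis. Payload 3.1 kg.
Tool frame: the origin (TCP) lies midway between the tips of the shut fingers; the grasp point (between the pads) lies 19 mm behind it; x points along the fingers, z is the direction in which the jaws open and shut, and the axes are right-handed (so a half turn about x gives the same grasp; the last joint's range is limited). The gripper opens to 85 mm and grips with 20 to 120 N. Pads are 22 mm wide; open, the fingers measure 114 mm over their backs; the gripper's body (76 mm by 85 mm) begins 54 mm behind the grasp point. The pads swing forward as they close: fully open they stand 13 mm farther back than shut.
Start: joints at [-1.246, 0.383, 0.044, 1.598, -0.018, 1.161, -0.05], TCP at [266.684, 592.775, 231.269] pointing down, gripper open.
Joint ranges: [-2.61, 2.61], [-0.41, 2.15], [-1.48, 1.57], [0, 2.5], [-1.57, 4.71], [0.05, 1.97], [-2.85, 2.85]. Speed limits (rad/s): [2.79, 2.79, 3.14, 3.14, 3.14, 3.14, 3.14].

### API

Orientations are given as [roll, pitch, yaw] about the fixed x, y, z axes, in that order (R = Rz(yaw) Ry(pitch) Rx(roll)).
In Python, from station import readout, read_camera, camera_params, ticket gives the robot as it stands. The module is installed in compiled form; this text tells all that it offers.
- The arm moves only by the shell command python3 -m creep 'ROWS'. ROWS is JSON, one flat list of numbers, 7 for each row, row after row: the shift along the tool's x, y, z in m, then the turn, a rotation vector about the tool's x, y, z in rad, then the closure, from 0 (fully open) to 1 (shut). A call has 1 to 20 rows; each row is the pose to reach, as a shift and turn from the pose commanded when the call began, along the tool's axes at that moment; what a row does not reach only later rows make up. A row lasts 1/12 s, in which the tool goes at most 41.7 mm and 7.16 degrees, less where a joint would pass 70% of its speed; a pose out of reach is approached as far as the arm can. A call with a gripper value outside its range is refused whole. The fingers move at their own pace and stop on an object; the grip force is fixed at half the most. Time passes only in rows, so rows that repeat a pose let the fingers close. It gives the time, the measured TCP pose, the force and the opening at its end, in the units of the state.
- readout.observe(): the state, without advancing time (a new reading comes with each control period).
- read_camera(name): name is "side" or "top" or "wrist"; returns (picture, depth): 420x560x3 uint8, red, green, blue; 420x560 float32, mm along the optical axis (not along the pixel's ray), 0 where there is no reading.
- camera_params(name): a dict with "mtx" (3x3 intrinsics, pixels), "R" (3x3) and "t" (3): a world point X has camera coordinates R X + t; the wrist camera has in their place "T_tool_cam" (4x4, takes a point from camera to tool coordinates, whose origin is the TCP and whose axes are the tool frame's). Camera axes: x right, y down, z forward; pixel columns grow to the right and rows downward; lengths in mm; the calibration is good to about 2 mm. A picture is of the moment at which its call begins: read the wrist's pose just before it. camera_params takes no time and is no camera call.
- ticket.finish_job(): hands the job in, once; it reports no verdict.
The state is a dict: "time": time; "joint_positions": joint angles; "joint_velocities": joint speeds; "effort": joint torques, N m; "position": TCP position; "tool_rot": TCP orientation; "wrist_force": force on the tool from outside, world axes, zero at the start; "wrist_torque": the same for the moment, N m; "gripper_width": finger opening in mm.
Only numpy, scipy, OpenCV 4.12 (cv2) and the standard library are available. Lean on these libraries where they do the work, as an engineer would, in place of code of your own. Each camera call takes 0.05 s, during which the arm holds its last target. There are 200 camera calls.

### The job

Pasta-drying slats are being stacked crosswise on a tray for oiling: lay the two loose slats gently, without dropping them, as the tower's third layer, flat across the top pair and straight above the bottom pair, and let go of them. Then open the squat oil bottle: press its push-and-turn safety cap down, twist it anticlockwise about a sixth of a turn while it is down, and lift it off. Finish while still holding the cap in the gripper, level and still, a few centimetres straight above the open neck, and leave everything else where it stands.

Things in the scene. Friction and masses are not known exactly. Their poses are not given: they have to be found in the camera images.
- tray: shallow aluminium tray, 190 x 190 mm, fixed, under the started tower; origin at the centre of its underside on the worktop. Floor 6 mm, rim 10 mm up. Bottom slats lie along tray x at tray y = +45 and -45 mm, second pair along tray y at x = +45 and -45 mm, top 34 mm above the worktop. The third pair goes along tray x, at y = +45 and -45 mm
- slat_a: one of the two loose slats, lying flat on the worktop: plain beech slat, 150 long x 24 wide x 14 mm thick, about 36 g; origin at the centre of its underside, x along its length, z up
- slat_b: the other loose slat, the same: plain beech slat, 150 long x 24 wide x 14 mm thick, about 36 g; origin at the centre of its underside, x along its length, z up
- low_a: slat of the tower's bottom layer (tray y = +45 mm), loose: plain beech slat, 150 long x 24 wide x 14 mm thick, about 36 g; origin at the centre of its underside, x along its length, z up
- low_b: slat of the tower's bottom layer (tray y = -45 mm), loose: plain beech slat, 150 long x 24 wide x 14 mm thick, about 36 g; origin at the centre of its underside, x along its length, z up
- mid_a: slat of the tower's second layer (tray x = +45 mm), loose: plain beech slat, 150 long x 24 wide x 14 mm thick, about 36 g; origin at the centre of its underside, x along its length, z up
- mid_b: slat of the tower's second layer (tray x = -45 mm), loose: plain beech slat, 150 long x 24 wide x 14 mm thick, about 36 g; origin at the centre of its underside, x along its length, z up
- bottle: squat grey oil bottle with a paper band in a steel holder screwed to the worktop: it cannot move or turn. Body 76 mm, holder foot 90 mm in diameter; flat shoulder (50 mm in diameter) 100 mm above the worktop; origin at the centre of its underside on the worktop, z up
- neck (a point): point on the bottle's axis, 131 mm above the worktop: the top of the spring pad in the neck while the cap is on (the pad rises 3 mm more when the cap is off)
- cap: white ribbed round push-and-turn cap, diameter 48 mm, height 28 mm, 30 g; origin at the centre of its lower rim, 7 mm above the bottle's shoulder (107 mm above the worktop) while on; z up. Press down 4 to 7 mm (7 is the hard stop) and, while down, turn anticlockwise from above: at 50 to 80 degrees (stop at 80; aim for 65) it lifts straight off. Clockwise or unpressed it is blocked
- pad (a joint): spring pad in the neck that pushes the cap up, 4 N at rest and 1 N more per mm: m pressed down from its height with the cap on (0 = cap at rest, 0.007 = fully pressed, -0.003 = cap off)
- glass: bystander: drinking glass, 68 mm in diameter, 85 mm high; origin at the centre of its underside
- salt_bowl: bystander: white bowl, 90 mm in diameter, 45 mm high; origin at the centre of its underside
- vinegar: bystander: tall green glass bottle with a small black cap, 56 mm in diameter, 190 mm high; origin at the centre of its underside
- spoon: bystander: wooden spoon lying on the worktop, handle towards its -x
- spice_jar: bystander: small jar, 52 mm in diameter, 80 mm high; origin at the centre of its underside
- egg_cup: bystander: white cup, 52 mm in diameter, 55 mm high; origin at the centre of its underside

How it is judged (in metres and radians):
On the way, in this order (a step that is already met when the one before it is completed fails the run):
1. both loose slats lie as the third layer of the tower and are let go ((((y of slat_a in the frame of tray between 0.025 and 0.065 m and x of slat_a in the frame of tray between -0.025 and 0.025 m and z of slat_a in the frame of tray between 0.03 and 0.038 m and angle between the x axis of slat_a and the x axis of tray, either way round below 0.2 rad and linear speed of slat_a below 0.03 m/s) and (y of slat_b in the frame of tray between -0.065 and -0.025 m and x of slat_b in the frame of tray between -0.025 and 0.025 m and z of slat_b in the frame of tray between 0.03 and 0.038 m and angle between the x axis of slat_b and the x axis of tray, either way round below 0.2 rad and linear speed of slat_b below 0.03 m/s)) or ((y of slat_a in the frame of tray between -0.065 and -0.025 m and x of slat_a in the frame of tray between -0.025 and 0.025 m and z of slat_a in the frame of tray between 0.03 and 0.038 m and angle between the x axis of slat_a and the x axis of tray, either way round below 0.2 rad and linear speed of slat_a below 0.03 m/s) and (y of slat_b in the frame of tray between 0.025 and 0.065 m and x of slat_b in the frame of tray between -0.025 and 0.025 m and z of slat_b in the frame of tray between 0.03 and 0.038 m and angle between the x axis of slat_b and the x axis of tray, either way round below 0.2 rad and linear speed of slat_b below 0.03 m/s))) and contact force between the fingers and slat_a below 0.05 N and contact force between the fingers and slat_b below 0.05 N), for 0.2 s.
2. the cap is pressed down against its spring, at least 3 mm (value of joint pad above 0.003 m), for 0.1 s.
At the end, for the whole second after the job is handed in: Both loose slats lie flat on the second layer, 25-65 mm to either side of the tray middle, within 0.2 rad of tray x; lower slats moved under 20 mm. Cap gripped (over 1 N), off the bottle, rim 15-150 mm above the neck point, within 40 mm of its axis, level within 0.26 rad, still ((((y of slat_a in the frame of tray between 0.025 and 0.065 m and x of slat_a in the frame of tray between -0.025 and 0.025 m and z of slat_a in the frame of tray between 0.03 and 0.038 m and angle between the x axis of slat_a and the x axis of tray, either way round below 0.2 rad and linear speed of slat_a below 0.03 m/s) and (y of slat_b in the frame of tray between -0.065 and -0.025 m and x of slat_b in the frame of tray between -0.025 and 0.025 m and z of slat_b in the frame of tray between 0.03 and 0.038 m and angle between the x axis of slat_b and the x axis of tray, either way round below 0.2 rad and linear speed of slat_b below 0.03 m/s)) or ((y of slat_a in the frame of tray between -0.065 and -0.025 m and x of slat_a in the frame of tray between -0.025 and 0.025 m and z of slat_a in the frame of tray between 0.03 and 0.038 m and angle between the x axis of slat_a and the x axis of tray, either way round below 0.2 rad and linear speed of slat_a below 0.03 m/s) and (y of slat_b in the frame of tray between 0.025 and 0.065 m and x of slat_b in the frame of tray between -0.025 and 0.025 m and z of slat_b in the frame of tray between 0.03 and 0.038 m and angle between the x axis of slat_b and the x axis of tray, either way round below 0.2 rad and linear speed of slat_b below 0.03 m/s))) and distance of each of low_a, low_b, mid_a, mid_b from where it was at the start of the episode below 0.02 m and z of cap in the frame of neck between 0.015 and 0.15 m and horizontal distance between cap and neck below 0.04 m and angle between cap's own z axis and vertical below 0.26 rad and contact force between the fingers and cap above 1 N and contact force between cap and bottle below 0.1 N and linear speed of cap below 0.03 m/s and angular speed of cap below 0.4 rad/s); the arm keeps its last pose, push and grip.
It fails at once if a loose slat is dropped (moves faster than 0.5 m/s with the fingers off it) ((linear speed of slat_a above 0.5 m/s and contact force between the fingers and slat_a below 0.02 N) or (linear speed of slat_b above 0.5 m/s and contact force between the fingers and slat_b below 0.02 N)).
It fails at once if a bystander is moved more than 30 mm (distance of any of glass, salt_bowl, vinegar, spoon, spice_jar, egg_cup from where it was at the start of the episode above 0.03 m).
It also fails if it takes over 64 s, if anything falls off the work surface, if the arm or the gripper's body presses on something with over 40 N, if the wrist force passes 120 N, or if a joint passes its speed limit or range.

## Working session

There is one attempt and no reset: what is moved stays moved. The work goes in short steps, Python scripts to look and compute and a shell command to move; the robot and the scene stay as the last step left them, time stands still between calls to the robot, and variables do not carry over. Pictures are saved under pics/ and viewed, about 8 in all and at most 12, crops included, and the job is handed in when it is done.

```bash
mkdir -p pics; python3 - <<'E'
from station import *
import cv2,numpy as np
print(readout.observe())
for n in ("top","side"):
    p,d=read_camera(n); cv2.imwrite(f"pics/{n}0.png",p[:,:,::-1]); np.save(f"{n}0.npy",d); np.save(f"{n}0p.npy",p)
    print(camera_params(n))
print(camera_params("wrist"))
E
```

```text
{'time': 0.0, 'joint_positions': array([-1.2458331 ,  0.38384215,  0.04384312,  1.5996445 , -0.01792513,
        1.16119882, -0.04990178]), 'joint_velocities': array([-0.00149339,  0.00146854,  0.00065013, -0.00024559,  0.00069438,
       -0.0004185 ,  0.00028036]), 'effort': array([-4.54205128e-04, -4.33455777e+01,  1.02437798e+00, -2.49514371e+01,
        1.06222191e-02,  1.14180494e-02,  1.87359529e-05]), 'position': array([266.2876836 , 591.8773055 , 229.85001564]), 'tool_rot': array([-3.09495077,  1.56809614, -1.94685939]), 'wrist_force': array([-0.12743637,  0.77895537, -0.57940082]), 'wrist_torque': array([-0.04157192, -0.06452896, -0.0330563 ]), 'gripper_width': 85.42271826955435}
{'mtx': array([[493.99104014,   0.        , 284.90527138],
       [  0.        , 493.99104014, 210.79272791],
       [  0.        ,   0.        ,   1.        ]]), 'R': array([[-0.01920241, -0.99980717, -0.00411001],
       [-0.99841622,  0.01939279, -0.05281069],
       [ 0.05288021,  0.00308941, -0.99859608]]), 't': array([  -2.2261045 ,  547.94207363, 1306.81701935])}
{'mtx': array([[419.76139151,
[... 162 characters left out ...]
.04191626, -0.00581937],
       [-0.01850909,  0.55649821, -0.83064262],
       [ 0.0380559 , -0.8297908 , -0.55677551]]), 't': array([ 566.92888139,   95.66477506, 1112.37265338])}
{'mtx': array([[371.40723179,   0.        , 281.37989767],
       [  0.        , 371.40723179, 211.01033278],
       [  0.        ,   0.        ,   1.        ]]), 'T_tool_cam': array([[ 1.97960339e-04, -3.16955345e-01,  9.48440441e-01,
        -1.42211612e+02],
       [ 6.48703731e-04, -9.48440219e-01, -3.16955406e-01,
         8.11220515e+01],
       [ 9.99999770e-01,  6.78001452e-04,  1.78565672e-05,
        -2.70045946e-01],
       [ 0.00000000e+00,  0.00000000e+00,  0.00000000e+00,
         1.00000000e+00]])}
```

View pics/top0.png

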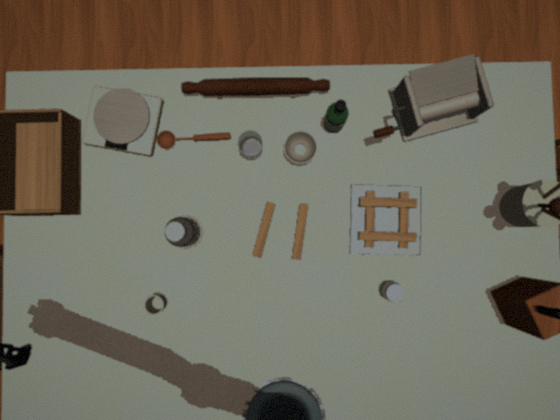

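View pics/side0.png

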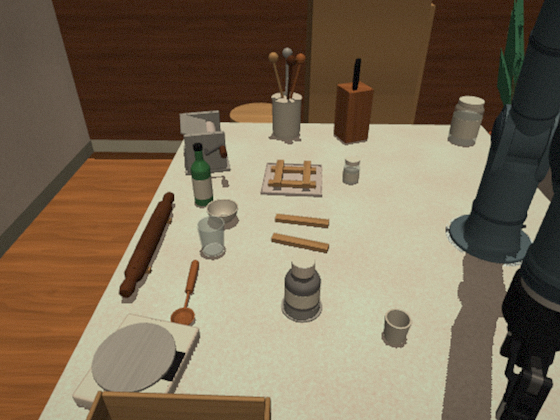

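The top view shows the loose slats at pixels (264,229) and (300,231), the tower at (386,219), and the bottle with its white cap near (177,231). The side view agrees. Next I measure them.

```bash
cat > h.py <<'E'
import numpy as np,cv2
from station import *
from scipy.spatial.transform import Rotation as Ro
def world(n,d,T=None):
    c=camera_params(n);K=c["mtx"];v,u=np.mgrid[:d.shape[0],:d.shape[1]]
    P=np.stack([(u-K[0,2])/K[0,0]*d,(v-K[1,2])/K[1,1]*d,d],-1)
    if n=="wrist":
        M=c["T_tool_cam"];s=T
        P=P@M[:3,:3].T+M[:3,3]
        return P@Ro.from_euler("xyz",s["tool_rot"]).as_matrix().T+s["position"]
    return (P-c["t"])@c["R"]
def wrist(name):
    s=readout.observe();p,d=read_camera("wrist");cv2.imwrite(f"pics/{name}.png",p[:,:,::-1])
    W=world("wrist",d,s);W[d==0]=np.nan;return p,W,s
def rect(m,W):
    P=W[m];r=cv2.minAreaRect(P[:,:2].astype(np.float32));return np.round(r[0],1),np.round(r[1],1),round(r[2],1),np.round(np.median(P[:,2]),1),len(P)
def blobs(m,W,mn=60):
    n,l,st,_=cv2.connectedComponentsWithStats(m.astype(np.uint8))
    for i in range(1,n):
        if st[i,4]>mn: print(st[i,:2]+st[i,2:4]//2,*rect(l==i,W))
def delta(target,s):  # world shift mm -> tool m
    return Ro.from_euler("xyz",s["tool_rot"]).as_matrix().T@np.array(target)/1000
E
python3 - <<'E'
from h import *
p=np.load("top0p.npy").astype(int);d=np.load("top0.npy");W=world("top",d)
np.set_printoptions(suppress=True)
R,G,B=p[...,0],p[...,1],p[...,2]
box=np.zeros(d.shape,bool);box[120:320,130:425]=1
print("orange");blobs(box&(R-B>45)&(R>110)&(d>0),W)
print("heights>8");blobs(box&(W[...,2]>9)&(d>0),W)
m=box&(W[...,2]>120)&(d>0); print("cap");blobs(m,W,20)
print("worktop z",np.median(W[250:300,300:350,2]))
s=readout.observe();print(Ro.from_euler("xyz",s["tool_rot"]).as_matrix().round(3))
E
```

```text
orange
[388 220] [ 519.4 -283.2] [145.6 144.3] 87.1 33.1 1290
[263 230] [499.5  46. ] [ 20.3 145. ] 73.6 14.7 398
[300 231] [493.7 -51.2] [ 20.2 146. ] 80.7 15.3 408
heights>8
[180 138] [756.1 267.9] [ 95.7 268.7] 3.7 28.7 1333
[334 126] [ 768.3 -141.9] [54.5 20.8] 73.9 75.5 228
[399 131] [ 756.3 -315.1] [ 55.1 161.3] 5.7 101.2 663
[250 143] [722.6  74. ] [64.2 66.4] 89.8 61.2 381
[300 147] [715.2 -55. ] [86.3 87.7] 43.3 25.7 744
[388 220] [ 520.6 -289.6] [176.6 168.5] 89.9 25.8 2152
[263 229] [500.3  45.7] [ 26.1 149.6] 74.0 14.7 502
[300 231] [495.  -50.5] [ 24.7 151.8] 80.5 15.2 502
[182 232] [498.3 255.2] [76.7 77.1] 41.0 95.7 863
[392 291] [ 334.9 -281.8] [48.3 49.5] 37.4 79.1 412
[154 304] [311.7 329.7] [49.2 51.3] 43.5 43.0 268
cap
[337 121] [ 762.5 -145.2] [27.   5.5] 88.2 123.0 27
[418 124] [ 750.7 -342. ] [20.6 15.2] 68.6 137.9 61
[384 130] [ 735.7 -260.4] [17.6 47.7] 15.1 122.2 74
[175 231] [498.6 255.8] [46.8 46.8] 2.5 135.9 329
worktop z 1.374815317164932
[[-0.001 -0.912  0.41 ]
 [-0.002  0.41   0.912]
 [-1.    -0.    -0.003]]
```

```bash
python3 -m creep '[-0.02,-0.487,-0.562,-0.42,0,0,0,-0.02,-0.487,-0.562,-0.42,0,0,0,-0.02,-0.487,-0.562,-0.42,0,0,0,-0.02,-0.487,-0.562,-0.42,0,0,0,-0.02,-0.487,-0.562,-0.42,0,0,0,-0.02,-0.487,-0.562,-0.42,0,0,0,-0.02,-0.487,-0.562,-0.42,0,0,0,-0.02,-0.487,-0.562,-0.42,0,0,0,-0.02,-0.487,-0.562,-0.42,0,0,0,-0.02,-0.487,-0.562,-0.42,0,0,0,-0.02,-0.487,-0.562,-0.42,0,0,0,-0.02,-0.487,-0.562,-0.42,0,0,0,-0.02,-0.487,-0.562,-0.42,0,0,0,-0.02,-0.487,-0.562,-0.42,0,0,0,-0.02,-0.487,-0.562,-0.42,0,0,0,-0.02,-0.487,-0.562,-0.42,0,0,0,-0.02,-0.487,-0.562,-0.42,0,0,0,-0.02,-0.487,-0.562,-0.42,0,0,0,-0.02,-0.487,-0.562,-0.42,0,0,0,-0.02,-0.487,-0.562,-0.42,0,0,0]'
python3 - <<'E'
from h import *
np.set_printoptions(suppress=True)
p,W,s=wrist("w1");print(s["time"],s["position"],s["joint_positions"].round(2),s["wrist_force"]);print(Ro.from_euler("xyz",s["tool_rot"]).as_matrix().round(3))
p=p.astype(int);o=(p[...,0]-p[...,2]>45)&(p[...,0]>100)&np.isfinite(W[...,2])
z=W[...,2]
print("slats");blobs(o&(z<24)&(z>7),W,300)
print("top");blobs(o&(z>27)&(z<45),W,300)
print("rim");blobs((z>5)&(W[...,1]<-150)&(abs(W[...,0]-520)<130)&(z<50),W,300)
E
```

```text
time: 1.77
position: [479.8, -122.4, 251.1]
tool_rot: [2.508, 1.57, -2.214]
wrist_force: [-0.1, 0.8, -0.4]
gripper_width: 85.4
1.7667 [ 479.83116202 -122.35203426  251.1006426 ] [-0.46  0.06  0.66  1.96 -0.04  1.13  1.77] [-0.07131862  0.76567485 -0.44195941]
[[-0.001 -1.     0.009]
 [-0.001  0.009  1.   ]
 [-1.     0.001 -0.001]]
slats
[443 184] [500.9  45. ] [ 23.6 148.2] 74.3 13.7 2917
[ 80 148] [ 454.7 -325.6] [23.  17.2] 84.1 19.8 369
[170 152] [ 459.2 -235.7] [22.7 17.4] 88.4 19.8 378
[ 88 211] [ 522.7 -328.4] [23.5 63.3] 87.5 19.8 1166
[173 214] [ 526.6 -238.7] [22.9 62.7] 87.2 19.9 1165
[340 227] [543.5 -59.6] [23.  50.7] 80.6 13.8 654
top
[120 172] [ 477.8 -281.4] [148.6  24.1] 87.5 33.8 3408
[129 256] [ 567.6 -285.6] [149.1  23.9] 87.4 33.8 2727
rim
[127 202] [ 523.1 -284.3] [191.1 191. ] 87.4 8.9 27441
```

View pics/w1.png

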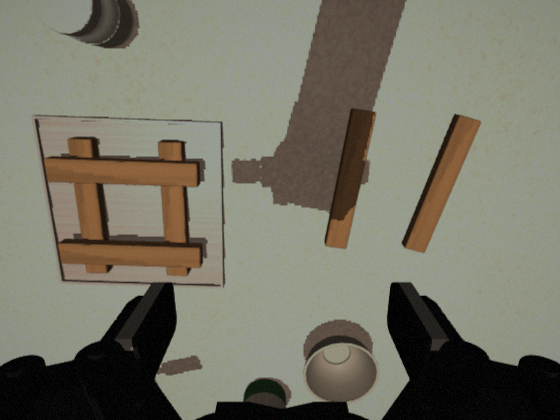

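The wrist view shows the tower at left, with its top pair at pixels (120,172) and (129,256). Slat B is at (350,180) and slat A at (441,184). The tray centre is about (523,-283.5) with yaw -2.5°. Slat B comes first.

```bash
python3 -m creep '[0.17,-0.014,0.071,0.155,0,0,0,0.17,-0.014,0.071,0.155,0,0,0,0.17,-0.014,0.071,0.155,0,0,0,0.17,-0.014,0.071,0.155,0,0,0,0.17,-0.014,0.071,0.155,0,0,0,0.19,-0.014,0.071,0.155,0,0,0,0.21,-0.014,0.071,0.155,0,0,0,0.225,-0.014,0.071,0.155,0,0,0,0.237,-0.014,0.071,0.155,0,0,0,0.244,-0.014,0.071,0.155,0,0,0,0.247,-0.014,0.071,0.155,0,0,0,0.247,-0.014,0.071,0.155,0,0,0]'; python3 -m creep '[0,0,0,0,0,0,1,0,0,0,0,0,0,1,0,0,0,0,0,0,1,0,0,0,0,0,0,1,0,0,0,0,0,0,1,0,0,0,0,0,0,1,0,0,0,0,0,0,1,0,0,0,0,0,0,1]'
```

```text
time: 2.82
position: [494.1, -47.9, 3.9]
tool_rot: [1.232, 1.57, 2.646]
wrist_force: [0.8, -0.2, -0.0]
gripper_width: 85.3
time: 3.48
position: [495.2, -48.8, 5.1]
tool_rot: [-1.27, 1.569, 0.143]
wrist_force: [-1.4, -0.5, 5.0]
gripper_width: 22.2
```

```bash
python3 -m creep '[-0.02,0,0,0,0,0,1,-0.05,0,0,0,0,0,1,-0.09,0,0,0,0,0,1,-0.11,0,0,0,0,0,1,-0.11,0,0,0,0,0,1,-0.11,0,0,0,0,0,1]'
python3 - <<'E'
from h import *
np.set_printoptions(suppress=True)
p,W,s=wrist("w2");print(s["position"],s["gripper_width"],s["wrist_force"]);R=Ro.from_euler("xyz",s["tool_rot"]).as_matrix();print(R.round(3))
p=p.astype(int);o=(p[...,0]-p[...,2]>35)&(p[...,0]>70)&np.isfinite(W[...,2]);blobs(o&(W[...,2]>90),W,200)
print(delta(np.array([521.5,-328.5,60])-s["position"],s))
E
```

```text
time: 3.98
position: [495.4, -48.3, 115.3]
tool_rot: [-1.076, 1.568, 0.337]
wrist_force: [-0.4, -0.1, -0.5]
gripper_width: 21.6
[495.39075158 -48.28444957 115.33464425] 21.609166680494404 [-0.3724363  -0.11195932 -0.47021092]
[[ 0.003 -0.988  0.157]
 [ 0.001  0.157  0.988]
 [-1.    -0.003  0.002]]
[285 259] [488.4 -47.5] [ 23.6 133.9] 81.0 123.9 11726
[ 0.05511918 -0.06958395 -0.27273489]
```

View pics/w2.png

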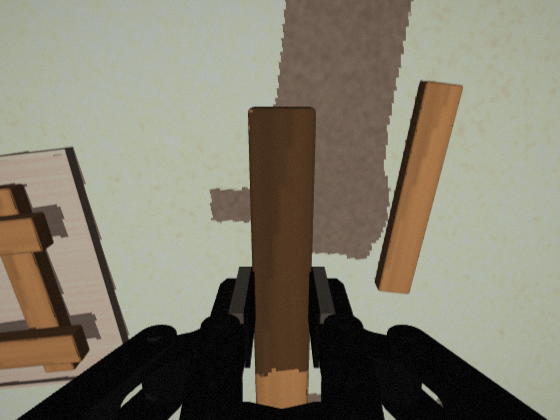

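Slat B is held straight and level (pixel 282,240). Now I carry it over the far place and lower it.

```bash
python3 -m creep '[0,-0.07,-0.273,-0.113,0,0,1,0,-0.07,-0.273,-0.113,0,0,1,0,-0.07,-0.273,-0.113,0,0,1,0,-0.07,-0.273,-0.113,0,0,1,0,-0.07,-0.273,-0.113,0,0,1,0,-0.07,-0.273,-0.113,0,0,1,0,-0.07,-0.273,-0.113,0,0,1,0,-0.07,-0.273,-0.113,0,0,1,0,-0.07,-0.273,-0.113,0,0,1,0.03,-0.07,-0.273,-0.113,0,0,1,0.05,-0.07,-0.273,-0.113,0,0,1,0.06,-0.07,-0.273,-0.113,0,0,1,0.066,-0.07,-0.273,-0.113,0,0,1,0.071,-0.07,-0.273,-0.113,0,0,1,0.071,-0.07,-0.273,-0.113,0,0,1,0.071,-0.07,-0.273,-0.113,0,0,1]'
```

```text
time: 5.37
position: [521.2, -329.2, 43.8]
tool_rot: [-1.935, 1.57, -0.409]
wrist_force: [-0.5, 0.4, -0.4]
gripper_width: 22.2
```

```bash
python3 -m creep '[0.002,0,0,0,0,0,1,0.003,0,0,0,0,0,1,0.004,0,0,0,0,0,1,0.004,0,0,0,0,0,1]';  python3 -m creep '[0.001,0,0,0,0,0,1,0.001,0,0,0,0,0,1,0.001,0,0,0,0,0,1]'
```

```text
time: 5.7
position: [520.9, -329.3, 39.6]
tool_rot: [-1.742, 1.57, -0.216]
wrist_force: [-0.5, -0.1, 0.1]
gripper_width: 22.2
time: 5.95
position: [520.9, -329.4, 39.1]
tool_rot: [-1.198, 1.57, 0.328]
wrist_force: [-2.4, 1.7, 5.7]
gripper_width: 22.4
```

Contact shows at 5.7 N. I release and rise.

```bash
python3 -m creep '[0,0,0,0,0,0,0.6,0,0,0,0,0,0,0.5,0,0,0,0,0,0,0.4,0,0,0,0,0,0,0.4,0,0,0,0,0,0,0.4,-0.02,0,0,0,0,0,0.4,-0.06,0,0,0,0,0,0,-0.1,0,0,0,0,0,0,-0.14,0,0,0,0,0,0,-0.16,0,0,0,0,0,0,-0.16,0,0,0,0,0,0]'
python3 - <<'E'
from h import *
np.set_printoptions(suppress=True)
p,W,s=wrist("w3");print(s["position"],s["gripper_width"],s["wrist_force"]);R=Ro.from_euler("xyz",s["tool_rot"]).as_matrix();print(R.round(3))
p=p.astype(int);o=(p[...,0]-p[...,2]>35)&(p[...,0]>70)&np.isfinite(W[...,2]);z=W[...,2];blobs(o&(z>41)&(z<60),W,200);blobs(o&(z>27)&(z<40),W,200)
print(delta(np.array([500.9,45,15])-s["position"],s))
E
```

```text
time: 6.87
position: [524.1, -332.2, 205.0]
tool_rot: [-1.972, 1.559, -0.446]
wrist_force: [0.5, -0.6, 0.6]
gripper_width: 85.8
[ 524.0972844  -332.17149171  204.97104453] 85.78738249953614 [ 0.54565981 -0.63277701  0.63504266]
[[ 0.011 -0.999  0.045]
 [-0.005  0.045  0.999]
 [-1.    -0.011 -0.005]]
[286 124] [ 472.9 -327.4] [23.7 51.8] 86.9 47.7 1619
[286 240] [ 572.5 -331.9] [23.7 45.9] 87.0 47.8 1058
[261 125] [ 474.  -348.5] [15.9 22.9] 86.8 33.7 572
[313 121] [ 472.2 -305.5] [18.8 15.3] 87.5 33.7 288
[262 226] [ 563.8 -352.7] [16.3 23.5] 87.1 33.7 450
[377 227] [ 568.8 -249.4] [76.2 24.2] 87.7 33.6 1634
[0.18770255 0.04239499 0.37663758]
```

View pics/w3.png

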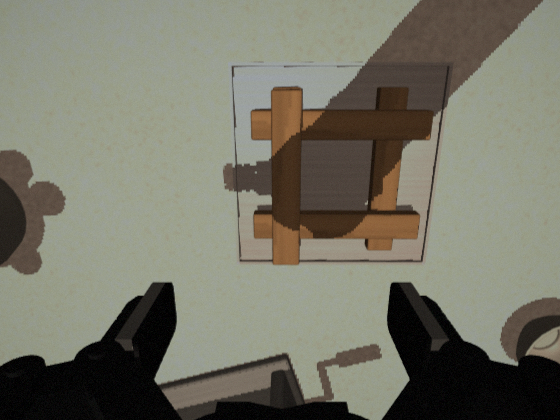

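Slat B lies well: centre about (521,-330), top at 47.7. Slat A next.

```bash
python3 -m creep '[0,0.037,0.373,0.229,0,0,0,0,0.037,0.373,0.229,0,0,0,0,0.037,0.373,0.229,0,0,0,0,0.037,0.373,0.229,0,0,0,0,0.037,0.373,0.229,0,0,0,0,0.037,0.373,0.229,0,0,0,0,0.037,0.373,0.229,0,0,0,0,0.037,0.373,0.229,0,0,0,0,0.037,0.373,0.229,0,0,0,0.03,0.037,0.373,0.229,0,0,0,0.07,0.037,0.373,0.229,0,0,0,0.11,0.037,0.373,0.229,0,0,0,0.13,0.037,0.373,0.229,0,0,0,0.13,0.037,0.373,0.229,0,0,0,0.13,0.037,0.373,0.229,0,0,0]'
python3 - <<'E'
from h import *
np.set_printoptions(suppress=True)
s=readout.observe();print(s["position"]);R=Ro.from_euler("xyz",s["tool_rot"]).as_matrix();print(R.round(3))
print(delta(np.array([500.9,45,4.5])-s["position"],s))
E
```

```text
time: 8.17
position: [497.9, 44.4, 66.1]
tool_rot: [2.209, 1.565, -2.777]
wrist_force: [0.1, -0.7, -0.2]
gripper_width: 85.3
[497.91895508  44.43932646  66.1430903 ]
[[-0.006 -0.963  0.271]
 [-0.002  0.271  0.963]
 [-1.     0.005 -0.004]]
[ 0.06162415 -0.00301401  0.00156583]
```

```bash
python3 -m creep '[0.02,-0.003,0.001,0,0,0,0,0.035,-0.003,0.001,0,0,0,0,0.05,-0.003,0.001,0,0,0,0,0.058,-0.003,0.001,0,0,0,0,0.062,-0.003,0.001,0,0,0,0,0.062,-0.003,0.001,0,0,0,0,0.062,-0.003,0.001,0,0,0,1,0.062,-0.003,0.001,0,0,0,1,0.062,-0.003,0.001,0,0,0,1,0.062,-0.003,0.001,0,0,0,1,0.062,-0.003,0.001,0,0,0,1,0.062,-0.003,0.001,0,0,0,1,0.062,-0.003,0.001,0,0,0,1,0.062,-0.003,0.001,0,0,0,1]'; python3 -m creep '[-0.02,0,0,0,0,0,1,-0.05,0,0,0,0,0,1,-0.09,0,0,0,0,0,1,-0.11,0,0,0,0,0,1,-0.11,0,0,0,0,0,1,-0.11,0,0,0,0,0,1]'
python3 - <<'E'
from h import *
np.set_printoptions(suppress=True)
p,W,s=wrist("w4");print(s["position"],s["gripper_width"],s["wrist_force"]);R=Ro.from_euler("xyz",s["tool_rot"]).as_matrix();print(R.round(3))
p=p.astype(int);o=(p[...,0]-p[...,2]>35)&(p[...,0]>70)&np.isfinite(W[...,2]);m=o&(W[...,2]>90);blobs(m,W,200)
P=W[m];print("min x",np.percentile(P[:,0],1),"z near/far",np.median(P[P[:,0]<460,2]),np.median(P[P[:,0]>490,2]))
print(delta(np.array([524.5,-239,0])-s["position"],s))
E
```

```text
time: 9.33
position: [504.2, 45.4, 7.0]
tool_rot: [-0.807, 1.57, 0.49]
wrist_force: [-1.2, 0.3, 5.9]
gripper_width: 22.0
time: 9.83
position: [504.4, 45.6, 117.3]
tool_rot: [-0.83, 1.568, 0.467]
wrist_force: [-0.6, 0.3, -0.6]
gripper_width: 21.7
[504.43711797  45.63143607 117.30759962] 21.709796524880552 [-0.60597802  0.2980178  -0.64180685]
[[ 0.003 -0.963  0.27 ]
 [ 0.001  0.27   0.963]
 [-1.    -0.002  0.002]]
[291 234] [486.4  53.6] [ 14.7 114.9] 72.8 123.9 5795
[282 386] [551.6  32.2] [23.6 26.6] 72.9 124.1 1573
min x 434.3535981671511 z near/far 123.8185950853809 124.01374310643314
[ 0.1169729  -0.09594427 -0.26886927]
```

```bash
python3 -m creep '[0,-0.0995,-0.267,-0.23,0,0,1,0,-0.0995,-0.267,-0.23,0,0,1,0,-0.0995,-0.267,-0.23,0,0,1,0,-0.0995,-0.267,-0.23,0,0,1,0,-0.0995,-0.267,-0.23,0,0,1,0,-0.0995,-0.267,-0.23,0,0,1,0,-0.0995,-0.267,-0.23,0,0,1,0,-0.0995,-0.267,-0.23,0,0,1,0,-0.0995,-0.267,-0.23,0,0,1,0.03,-0.0995,-0.267,-0.23,0,0,1,0.05,-0.0995,-0.267,-0.23,0,0,1,0.06,-0.0995,-0.267,-0.23,0,0,1,0.066,-0.0995,-0.267,-0.23,0,0,1,0.071,-0.0995,-0.267,-0.23,0,0,1,0.071,-0.0995,-0.267,-0.23,0,0,1,0.071,-0.0995,-0.267,-0.23,0,0,1]';  python3 -m creep '[0.002,0,0,0,0,0,1,0.003,0,0,0,0,0,1,0.0035,0,0,0,0,0,1,0.0035,0,0,0,0,0,1]'
```

```text
time: 11.22
position: [527.7, -238.6, 45.7]
tool_rot: [-1.816, 1.57, -0.288]
wrist_force: [-0.3, -1.1, 0.3]
gripper_width: 22.0
time: 11.55
position: [527.4, -238.8, 42.1]
tool_rot: [-1.689, 1.57, -0.162]
wrist_force: [0.2, -0.1, 0.4]
gripper_width: 21.7
```

```bash
python3 -m creep '[0.0008,0,0,0,0,0,1,0.0015,0,0,0,0,0,1,0.0015,0,0,0,0,0,1,0.0015,0,0,0,0,0,1]'
```

```text
time: 11.88
position: [527.4, -238.8, 41.0]
tool_rot: [-0.851, 1.57, 0.676]
wrist_force: [-1.4, 0.3, 6.0]
gripper_width: 21.7
```

```bash
python3 -m creep '[0,0,0,0,0,0,0.6,0,0,0,0,0,0,0.5,0,0,0,0,0,0,0.4,0,0,0,0,0,0,0.4,0,0,0,0,0,0,0.4,-0.02,0,0,0,0,0,0.4,-0.06,0,0,0,0,0,0,-0.1,0,0,0,0,0,0,-0.14,0,0,0,0,0,0,-0.18,0,0,0,0,0,0,-0.2,0,0,0,0,0,0,-0.2,0,0,0,0,0,0,-0.2,0,0,0,0,0,0,-0.2,0,0,0,0,0,0]'
python3 - <<'E'
from h import *
np.set_printoptions(suppress=True)
p,W,s=wrist("w5");print(s["position"],s["gripper_width"],s["joint_positions"].round(2));R=Ro.from_euler("xyz",s["tool_rot"]).as_matrix();print(R.round(3))
p=p.astype(int);o=(p[...,0]-p[...,2]>35)&(p[...,0]>70)&np.isfinite(W[...,2]);z=W[...,2];blobs(o&(z>41)&(z<60),W,200);blobs(o&(z>27)&(z<40),W,200)
print(delta(np.array([498.6,255.8,250])-s["position"],s))
E
```

```text
time: 13.05
position: [526.3, -238.1, 239.1]
tool_rot: [1.155, 1.569, 2.682]
wrist_force: [0.1, 0.1, -0.5]
gripper_width: 85.4
[ 526.34417181 -238.13096426  239.08889778] 85.36817922457094 [-0.2   0.28  0.66  1.79 -0.19  1.14  2.04]
[[-0.002 -0.999  0.044]
 [ 0.001  0.044  0.999]
 [-1.     0.002  0.001]]
[181 174] [ 521.9 -329.6] [ 24.2 149.1] 87.7 47.8 4045
[281 130] [ 481.7 -237.1] [23.8 62.5] 88.2 47.7 1449
[280 230] [ 576.1 -241.6] [22.8 45.6] 88.4 47.8 883
[158 126] [ 473.6 -350. ] [13.  22.3] 88.0 33.7 361
[231 126] [ 477.1 -282.4] [66.1 23. ] 87.5 33.7 1797
[167 218] [ 563.6 -353.9] [13.1 23. ] 88.1 33.7 300
[235 218] [ 566.8 -286.3] [65.9 23. ] 87.3 33.8 1514
[-0.01038625  0.04928227  0.49226007]
```

View pics/w5.png

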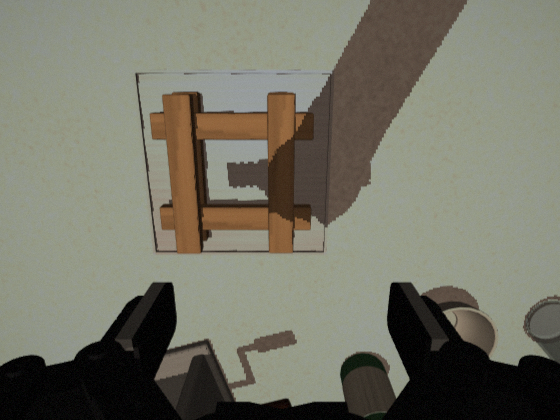

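Both third-layer slats lie right: pixel centres (185,174) and (281,172), tops at 47.8, angles about 88°. Next I go above the cap.

```bash
python3 -m creep '[-0.01,0.049,0.492,0.55,0,0,0,-0.01,0.049,0.492,0.55,0,0,0,-0.01,0.049,0.492,0.55,0,0,0,-0.01,0.049,0.492,0.55,0,0,0,-0.01,0.049,0.492,0.55,0,0,0,-0.01,0.049,0.492,0.55,0,0,0,-0.01,0.049,0.492,0.55,0,0,0,-0.01,0.049,0.492,0.55,0,0,0,-0.01,0.049,0.492,0.55,0,0,0,-0.01,0.049,0.492,0.55,0,0,0,-0.01,0.049,0.492,0.55,0,0,0,-0.01,0.049,0.492,0.55,0,0,0,-0.01,0.049,0.492,0.55,0,0,0,-0.01,0.049,0.492,0.55,0,0,0,-0.01,0.049,0.492,0.55,0,0,0,-0.01,0.049,0.492,0.55,0,0,0]'
python3 - <<'E'
from h import *
np.set_printoptions(suppress=True)
p,W,s=wrist("w6");print(s["position"],s["joint_positions"].round(2),s["joint_velocities"].round(2));R=Ro.from_euler("xyz",s["tool_rot"]).as_matrix();print(R.round(3))
z=W[...,2];near=np.hypot(W[...,0]-498.6,W[...,1]-255.8)<60
for lo,hi in((128,142),(90,104)):
    m=near&(z>lo)&(z<hi);print(m.sum(),np.median(z[m]),cv2.minEnclosingCircle(W[m][:,:2].astype(np.float32)))
m=near&(z>128)&(z<142);print(delta(np.r_[cv2.minEnclosingCircle(W[m][:,:2].astype(np.float32))[0],0]-s["position"],s))
E
```

```text
time: 14.43
position: [499.0, 253.3, 248.3]
tool_rot: [3.057, 1.566, -2.25]
wrist_force: [-0.6, -0.7, 0.2]
gripper_width: 85.3
[499.04462538 253.29619531 248.30673285] [-0.91  0.21  0.41  1.81 -0.09  1.14  0.51] [ 0.02 -0.02  0.03  0.    0.    0.   -0.  ]
[[-0.003 -0.828  0.56 ]
 [-0.003  0.56   0.828]
 [-1.     0.    -0.004]]
3403 134.72816702179932 ((499.0873718261719, 255.08421325683594), 24.49134635925293)
1613 93.59308634885028 ((498.4281921386719, 255.08470153808594), 34.02412796020508)
[0.24829801 0.00087339 0.00260134]
```

View pics/w6.png

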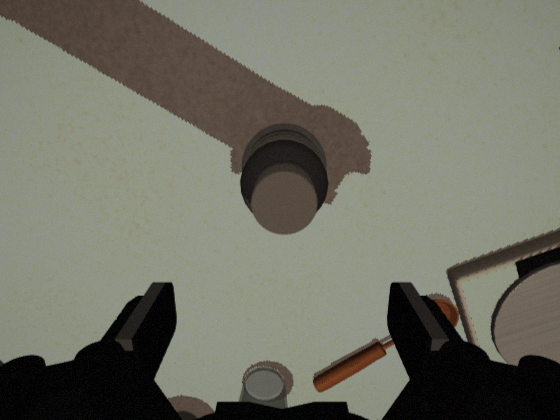

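The cap is centred at pixel (285,198), world (499,255.1), top at 135. I descend and grip it.

```bash
python3 -m creep '[0.04,0.001,0.0025,0,0,0,0,0.08,0.001,0.0025,0,0,0,0,0.11,0.001,0.0025,0,0,0,0,0.125,0.001,0.0025,0,0,0,0,0.134,0.001,0.0025,0,0,0,0,0.138,0.001,0.0025,0,0,0,0,0.138,0.001,0.0025,0,0,0,0,0.138,0.001,0.0025,0,0,0,0,0.138,0.001,0.0025,0,0,0,1,0.138,0.001,0.0025,0,0,0,1,0.138,0.001,0.0025,0,0,0,1,0.138,0.001,0.0025,0,0,0,1,0.138,0.001,0.0025,0,0,0,1,0.138,0.001,0.0025,0,0,0,1,0.138,0.001,0.0025,0,0,0,1]'; python3 -m creep '[0.002,0,0,0,0,0,1,0.004,0,0,0,0,0,1,0.0055,0,0,0,0,0,1,0.0055,0,0,0,0,0,1,0.0055,0,0,0,0,0,1]'
```

```text
time: 15.73
position: [499.9, 256.4, 113.2]
tool_rot: [2.855, 1.569, -2.451]
wrist_force: [-2.8, -2.6, 5.9]
gripper_width: 46.1
time: 16.15
position: [499.9, 256.4, 108.2]
tool_rot: [2.715, 1.569, -2.592]
wrist_force: [-5.0, -3.1, 9.3]
gripper_width: 46.2
```

The force of 9.3 N means about 5.3 mm pressed. Now the twist, anticlockwise.

```bash
python3 -m creep '[0.0005,0,0,-0.08,0,0,1,0.0005,0,0,-0.16,0,0,1,0.0005,0,0,-0.24,0,0,1,0.0005,0,0,-0.32,0,0,1,0.0005,0,0,-0.4,0,0,1,0.0005,0,0,-0.48,0,0,1,0.0005,0,0,-0.56,0,0,1,0.0005,0,0,-0.64,0,0,1,0.0005,0,0,-0.72,0,0,1,0.0005,0,0,-0.8,0,0,1,0.0005,0,0,-0.88,0,0,1,0.0005,0,0,-0.96,0,0,1,0.0005,0,0,-1.04,0,0,1,0.0005,0,0,-1.12,0,0,1,0.0005,0,0,-1.15,0,0,1,0.0005,0,0,-1.15,0,0,1,0.0005,0,0,-1.15,0,0,1]'
python3 - <<'E'
from h import *
s=readout.observe();print(s["wrist_torque"],s["joint_positions"].round(2));print(Ro.from_euler("xyz",s["tool_rot"]).as_matrix().round(3))
E
```

```text
time: 17.57
position: [500.0, 257.7, 108.2]
tool_rot: [0.707, 1.57, 2.834]
wrist_force: [-4.8, -2.2, 9.0]
gripper_width: 46.4
[-0.55078186  0.93626934 -0.05092541] [-0.68  0.37  0.15  1.92 -0.07  0.87  1.64]
[[-0.001 -0.849 -0.528]
 [ 0.    -0.528  0.849]
 [-1.     0.001  0.001]]
```

The jaws turned 66° with little torque. I lift slowly and watch the force.

```bash
python3 -m creep '[-0.003,0,0,0,0,0,1,-0.006,0,0,0,0,0,1,-0.009,0,0,0,0,0,1,-0.012,0,0,0,0,0,1,-0.012,0,0,0,0,0,1]'
```

```text
time: 17.98
position: [500.3, 257.5, 118.5]
tool_rot: [-2.093, 1.571, 0.034]
wrist_force: [-2.0, -1.6, 0.6]
gripper_width: 46.2
```

Free: no downward pull. Lifting 60 mm more.

```bash
python3 -m creep '[-0.005,0,0,0,0,0,1,-0.01,0,0,0,0,0,1,-0.02,0,0,0,0,0,1,-0.03,0,0,0,0,0,1,-0.04,0,0,0,0,0,1,-0.05,0,0,0,0,0,1,-0.06,0,0,0,0,0,1,-0.065,0,0,0,0,0,1,-0.065,0,0,0,0,0,1,-0.065,0,0,0,0,0,1,-0.065,0,0,0,0,0,1,-0.065,0,0,0,0,0,1,-0.065,0,0,0,0,0,1]'
python3 - <<'E'
from h import *
np.set_printoptions(suppress=True)
p,W,s=wrist("w7");p2,d=read_camera("side");cv2.imwrite("pics/f.png",np.hstack([cv2.resize(p2[180:340,180:400],(440,320)),cv2.resize(p,(340,320))])[:,:,::-1])
z=W[...,2];m=(np.hypot(W[...,0]-500,W[...,1]-257)<30)&(z>170)&(z<225);print(np.median(z[m]),m.sum())
P,d=read_camera("top");T=world("top",d);P=P.astype(int);o=(P[...,0]-P[...,2]>45)&(P[...,0]>110);o[:, :340]=0;o[:180]=0;o[260:]=0
blobs(o&(T[...,2]>43)&(T[...,2]<60),T,50)
print(readout.observe()["position"],readout.observe()["wrist_force"],readout.observe()["joint_velocities"].round(3))
E
```

```text
time: 19.07
position: [499.8, 257.3, 182.5]
tool_rot: [1.592, 1.569, -2.565]
wrist_force: [-0.9, 0.5, -0.3]
gripper_width: 46.5
202.7914712831818 16725
[372 218] [ 523.1 -238.3] [ 22.3 146.2] 87.4 49.0 444
[406 219] [ 518.7 -327.8] [ 22.3 145.8] 88.2 49.2 439
[500.09764818 257.44488118 182.82329755] [-0.45657533 -0.55130289 -0.62444617] [-0.001 -0.002 -0.    -0.003 -0.001  0.001  0.   ]
```

View pics/f.png

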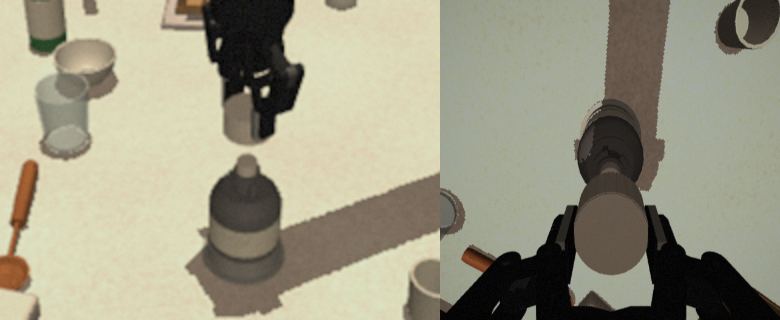

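The cap is held level above the open neck (left crop at 245,118; neck at 245,165). Its top is at 203, so the rim is about 44 mm above the neck point.

```bash
python3 -c "from station import ticket; print(ticket.finish_job())"
```

```text
the job is handed in; nothing more can be done
None
```

The job is done and handed in at about 19 s on the robot's clock. No verdict was reported, so what follows rests on my own measurements.

- **Slats:** I lowered both slats until they touched (about 6 N) and then let go. The last overhead check put them at (523, -238) and (519, -328) mm, about 45 mm either side of the tray middle. Their tops were at about 48 mm and they lay within about 1° of tray x.
- **Cap:** I pressed it down about 5 mm (9 N), turned it 66° anticlockwise and lifted it off without resistance. At hand-in it was gripped, still, and looked level in the pictures. Its rim was about 44 mm above the neck point and about 3 mm off the bottle's axis.
- **Bystanders:** The arm met no unexpected force, and those in view in the last pictures stood undisturbed. I did not measure their positions again.
- **Disagreement:** The gripper read about 2 mm narrower than the true sizes, 22 mm on the 24 mm slats and 46 mm on the 48 mm cap. It made no difference. No check failed.

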